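Put the stacked hole saws away in their pockets

ROBOT

A 6-joint arm with a two-finger parallel gripper is mounted at the origin on the work surface. World frame = base frame: x ahead of the robot, y to its left, z up, the work surface at z = 0. Lengths are in m, angles in rad, forces in N, time in s.
With the tool pointing down it reaches from about 0.3 to 1 m from the base axis. Payload 5.1 kg.
Tool frame: the origin (TCP) lies midway between the tips of the shut fingers; the grasp point (between the pads) lies 19 mm behind it; z points along the fingers, x is the direction in which the jaws open and shut, and the axes are right-handed (so a half turn about z gives the same grasp; the last joint's range is limited). The gripper opens to 95 mm and grips with 3 to 60 N. Pads are 20 mm wide; open, the fingers measure 119 mm over their backs; the gripper's body (75 mm by 180 mm) begins 59 mm behind the grasp point.
Start: joints at [-0.083, 0.124, 1.65, -0, 1.367, -0.083], TCP at [0.65, -0, 0.215] pointing down, gripper open.
Joint ranges: [-2.61, 2.61], [-1.02, 2.33], [0.03, 2.71], [-1.35, 4.49], [0.32, 2.68], [-2.91, 2.91]. Speed limits (rad/s): [2.57, 2.57, 3.14, 3.14, 3.14, 3.14].

INTERFACE

Orientations are given as a 3x3 rotation matrix whose columns are the frame's x, y, z axes.
In Python, from station import readout, viewer, job gives the robot as it stands.
- The arm moves only by the tool play_rows, never from a script. Its argument "increments" is one flat list of numbers, 6 for each row, row after row: the shift along the tool's x, y, z in m, then the turn, a rotation vector about the tool's x, y, z in degrees. In form: [tx, ty, tz, rx, ry, rz, tx, ty, tz, rx, ry, rz, ...]. A call has 1 to 5 rows; each row shifts and turns the pose as measured when the row begins, along the tool's axes as they then stand; what a row does not reach is not made up. A row lasts 1/12 s, in which the tool goes at most 41.7 mm and 7.16 degrees, less where a joint would pass 70% of its speed; a pose out of reach is approached as far as the arm can. A call is refused whole if a number of a shift passes 0.0417 or a number of a turn 7.16, either way. A call with a gripper value outside its range is refused whole. "hand" is the finger opening in m, from 0 to 0.0951, set as the call begins (left out, the last holds). The fingers move at their own pace and stop on an object; the grip force is fixed at half the most. Time passes only in rows, so rows that do not move let the fingers close. It gives the time, the measured TCP pose, the force and the opening at its end, in the units of the state.
- readout.get_state(): the state, without advancing time (a new reading comes with each control period).
- viewer.snapshot(name): name is "scene" or "side" or "wrist"; returns the picture (480x640x3 uint8, red, green, blue); there is no depth.
- viewer.calibration(name): a dict with "fx", "fy", "cx", "cy" (pixels), "R" (3x3) and "t" (3): a world point X has camera coordinates R X + t. Camera axes: x right, y down, z forward; pixel columns grow to the right and rows downward; lengths in m; the calibration is good to about 2 mm. The wrist camera is an equidistant fisheye: a pixel r from the principal point sees the ray r / f radians off the axis. A picture is of the moment at which its call begins: read the wrist's pose just before it. calibration takes no time and is no camera call; for the wrist camera it gives the pose at the moment of the call.
- job.close_job(): hands the job in, once; it reports no verdict.
Trained networks look in the newest picture that a camera, given by its name, has taken for a name from the list of things; names that differ only in an ending like _2 or _b are one class to them, and where a whole thing is asked for, a point or a joint stands for the part that bears it (a point fixed in the world has none). Each returns a list of dicts, best first, with "p" (0 to 1); they miss things now and then, are a little off and sometimes report something else, mostly with a low value. They report only what shows in the picture. A call takes as long as a camera call. They do not tell look-alikes from the thing itself.
- viewer.recognise(camera, label): "rect" ([left, top, right, bottom] in pixels, round what is visible of it).
The state is a dict: "clock": time; "joint_pos": joint angles; "qd": joint speeds; "joint_torque": joint torques, N m; "eef_pos": TCP position; "eef_rot": TCP orientation; "force": force on the tool from outside, world axes, zero at the start; "moment": the same for the moment, N m; "gripper_width": opening from 0.0 (shut) to 1.0 (fully open).
Only numpy, scipy, OpenCV 4.12 (cv2) and the standard library are available. Lean on these libraries where they do the work, as an engineer would, in place of code of your own. Each camera call takes 0.05 s, during which the arm holds its last target.

TASK

The hole saws were left stacked on the dark panel after drilling: take the stack apart and put every saw away in the tool tray, teeth down, in the pocket bored for its size, which has the same colour on its floor as the saw has on its back. Each must end standing flat on the floor of its own pocket, and none may be toppled on the way, since the teeth chip.

Things in the scene. Friction and masses are not known exactly. Their poses are not given: they have to be found in the camera images.
- saw_64_mid (a point): Hole saw, 64 mm: a steel cup 64 mm in diameter and 50 mm tall, dark sides, toothed rim down, flat closed back up, painted red. Loose. The point is its centre, on its axis, 25 mm above the tooth tips and 25 mm below the back; z along its axis, up. At the start it stands at the bottom of the stack, on the dark 19 mm panel. 260 g, give or take a third.
- saw_51_mid (a point): Hole saw, 51 mm: a steel cup 51 mm in diameter and 50 mm tall, dark sides, toothed rim down, flat closed back up, painted yellow. Loose. The point is its centre, on its axis, 25 mm above the tooth tips and 25 mm below the back; z along its axis, up. At the start it stands second from the bottom, on the red one. 190 g, give or take a third.
- saw_38_mid (a point): Hole saw, 38 mm: a steel cup 38 mm in diameter and 50 mm tall, dark sides, toothed rim down, flat closed back up, painted blue. Loose. The point is its centre, on its axis, 25 mm above the tooth tips and 25 mm below the back; z along its axis, up. At the start it stands third from the bottom, on the yellow one. 120 g, give or take a third.
- saw_25_mid (a point): Hole saw, 25 mm: a steel cup 25 mm in diameter and 50 mm tall, dark sides, toothed rim down, flat closed back up, painted white. Loose. The point is its centre, on its axis, 25 mm above the tooth tips and 25 mm below the back; z along its axis, up. At the start it stands on top of the stack, on the blue one. 70 g, give or take a third.
- pocket_64 (a point): Pocket of the 64 mm saw: round, flat, 76 mm in diameter, 5 mm deep, red floor, bored in a fixed 92 x 92 mm plywood block in the grey tray. Point: centre of its floor, 5 mm below the block's top, 18 mm above the bench; z up. Four blocks lie two by two in any order, 95 mm between pockets; the tray's rim is 3 mm higher. Grip the saw's upper half, to keep fingertips off the block.
- pocket_51 (a point): Pocket of the 51 mm saw: round, flat, 63 mm in diameter, 5 mm deep, yellow floor, bored in a fixed 92 x 92 mm plywood block in the grey tray. Point: centre of its floor, 5 mm below the block's top, 18 mm above the bench; z up. Four blocks lie two by two in any order, 95 mm between pockets; the tray's rim is 3 mm higher. Grip the saw's upper half, to keep fingertips off the block.
- pocket_38 (a point): Pocket of the 38 mm saw: round, flat, 50 mm in diameter, 5 mm deep, blue floor, bored in a fixed 92 x 92 mm plywood block in the grey tray. Point: centre of its floor, 5 mm below the block's top, 18 mm above the bench; z up. Four blocks lie two by two in any order, 95 mm between pockets; the tray's rim is 3 mm higher. Grip the saw's upper half, to keep fingertips off the block.
- pocket_25 (a point): Pocket of the 25 mm saw: round, flat, 37 mm in diameter, 5 mm deep, white floor, bored in a fixed 92 x 92 mm plywood block in the grey tray. Point: centre of its floor, 5 mm below the block's top, 18 mm above the bench; z up. Four blocks lie two by two in any order, 95 mm between pockets; the tray's rim is 3 mm higher. Grip the saw's upper half, to keep fingertips off the block.
Things that resemble listed ones, but are neither listed nor needed, are in the scene too. What is shaped like the part that bears saw_51_mid but green or orange is not meant.

How it is judged:
At the end, for the whole second after the job is handed in: Each of the four hole saws stands in the pocket of its own size and colour: its axis within 8 mm of the pocket's centre, its centre 22 to 28 mm above the pocket's floor (teeth on the floor), tilted less than 0.08 rad, released and at rest (slower than 0.02 m/s) (horizontal distance between saw_64_mid and pocket_64 below 0.008 m and z of saw_64_mid in the frame of pocket_64 between 0.022 and 0.028 m and angle between each of saw_64_mid, saw_51_mid, saw_38_mid, saw_25_mid's own z axis and vertical below 0.08 rad and linear speed of each of saw_64, saw_51, saw_38, saw_25 below 0.02 m/s and horizontal distance between saw_51_mid and pocket_51 below 0.008 m and z of saw_51_mid in the frame of pocket_51 between 0.022 and 0.028 m and horizontal distance between saw_38_mid and pocket_38 below 0.008 m and z of saw_38_mid in the frame of pocket_38 between 0.022 and 0.028 m and horizontal distance between saw_25_mid and pocket_25 below 0.008 m and z of saw_25_mid in the frame of pocket_25 between 0.022 and 0.028 m); the robot touches nothing.
It fails at once if the 64 mm hole saw is tipped over (more than 0.6 rad from upright) (angle between saw_64_mid's own z axis and vertical above 0.6 rad).
It fails at once if the 51 mm hole saw is tipped over (more than 0.6 rad from upright) (angle between saw_51_mid's own z axis and vertical above 0.6 rad).
It fails at once if the 38 mm hole saw is tipped over (more than 0.6 rad from upright) (angle between saw_38_mid's own z axis and vertical above 0.6 rad).
It fails at once if the 25 mm hole saw is tipped over (more than 0.6 rad from upright) (angle between saw_25_mid's own z axis and vertical above 0.6 rad).
It also fails if it takes over 93 s, if anything falls off the work surface, if the arm or the gripper's body presses on something with over 40 N, if the wrist force passes 120 N, or if a joint passes its speed limit or range.

## Working session

There is one attempt and no reset: what is moved stays moved. The work goes in short steps, Python scripts to look and compute and a tool call to move; the robot and the scene stay as the last step left them, time stands still between calls to the robot, and variables do not carry over. Pictures are saved under pics/ and viewed, and the job is handed in when it is done.

Besides the shell and the picture viewer there is one more tool, called after "Call:" as name(argument=value, ...), one argument or row to a line, values as JSON. play_rows: Moves the arm, as the interface text tells. Its arguments: {"type":"object","properties":{"increments":{"type":"array","items":{"type":"number"}},"hand":{"type":"number"}},"required":["increments"]}

```bash
mkdir -p pics; ls
cat > h.py <<'E'
import numpy as np,cv2
from station import readout,viewer,job
E
python3 - <<'E'
from h import *
s=readout.get_state();print(s)
for n in("scene","side","wrist"):
    im=viewer.snapshot(n);cv2.imwrite(f"pics/{n}0.png",im[:,:,::-1]);c=viewer.calibration(n);print(n,c)
    for l in ["saw_64_mid","saw_51_mid","saw_38_mid","saw_25_mid","pocket_64","pocket_51","pocket_38","pocket_25"]:
        if n!="wrist": print(l,[(np.round(d["rect"]).tolist(),round(d["p"],2)) for d in viewer.recognise(n,l)][:4])
E
```

```text
pics
{'clock': 0.0, 'joint_pos': array([-8.26176454e-02,  1.24497189e-01,  1.65169574e+00,  2.37788908e-05,
        1.36749613e+00, -8.26160043e-02]), 'qd': array([2.29774841e-03, 1.18448887e-03, 2.42176351e-04, 1.40016896e-03,
       6.92982618e-05, 1.48067230e-03]), 'joint_torque': array([-6.25927078e-04, -4.17603564e+01, -3.59935069e+01,  7.73367751e-02,
        4.92534391e-02, -1.75303944e-04]), 'eef_pos': array([6.49346220e-01, 2.04273707e-05, 2.13379331e-01]), 'eef_rot': array([[ 9.99997822e-01, -6.67130370e-06, -2.08732795e-03],
       [-6.26175749e-06, -9.99999981e-01,  1.96212445e-04],
       [-2.08732922e-03, -1.96198948e-04, -9.99997802e-01]]), 'force': array([ 0.23128389, -0.29240828,  0.0108141 ]), 'moment': array([-0.00725795, -0.02397394,  0.03416822]), 'gripper_width': 1.0023395668152584}
scene {'fx': 523.9620578259521, 'fy': 523.9620578259521, 'cx': 318.3250467621254, 'cy': 246.55790403821743, 'R': array([[ 0.39874413,  0.91700412,  0.01032259],
       [ 0.66441693, -0.28111563, -0.69247682],
       [-0.63210226,  0.28297957, -0.72136627]]), 't': array([-0.26892799, 
[... 1916 characters left out ...]
, 266.0, 287.0], 0.64)]
pocket_38 [([330.0, 204.0, 369.0, 226.0], 0.96), ([354.0, 228.0, 397.0, 258.0], 0.75), ([365.0, 210.0, 406.0, 237.0], 0.66), ([250.0, 260.0, 266.0, 287.0], 0.64)]
pocket_25 [([330.0, 204.0, 369.0, 226.0], 0.96), ([354.0, 228.0, 397.0, 258.0], 0.75), ([365.0, 210.0, 406.0, 237.0], 0.66), ([250.0, 260.0, 266.0, 287.0], 0.64)]
wrist {'fx': 371.64829954431775, 'fy': 371.64829954431775, 'cx': 324.71123129940605, 'cy': 244.09611428722047, 'R': array([[ 9.99999599e-01, -3.18390205e-04, -8.37387191e-04],
       [-9.33889216e-05, -9.66670912e-01,  2.56022146e-01],
       [-8.90992783e-04, -2.56021965e-01, -9.66670554e-01]]), 't': array([-0.64922322, -0.02882276,  0.39084811])}
```

View pics/scene0.png

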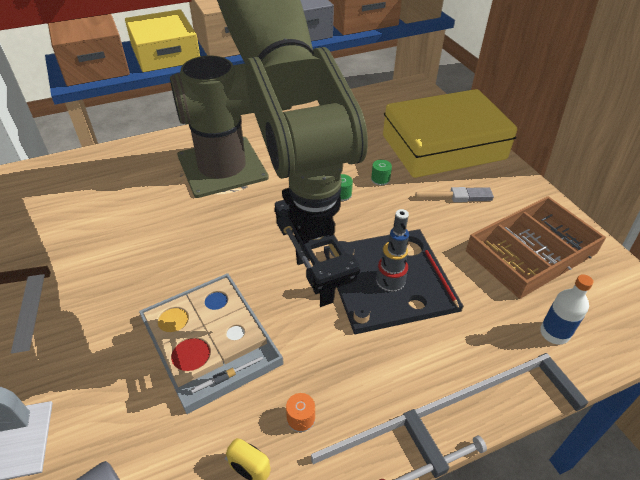

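View pics/side0.png

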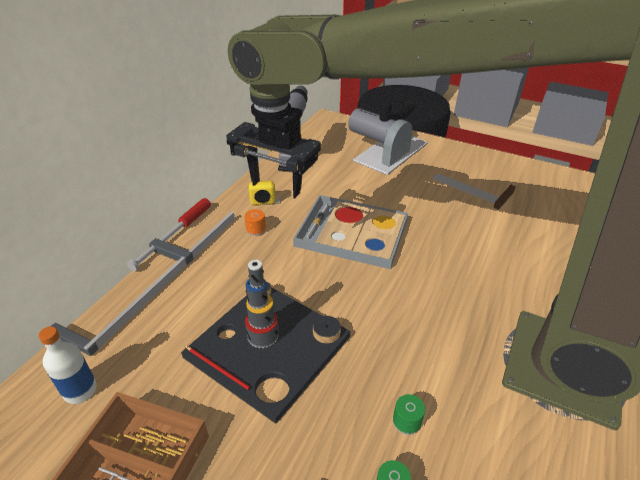

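View pics/wrist0.png

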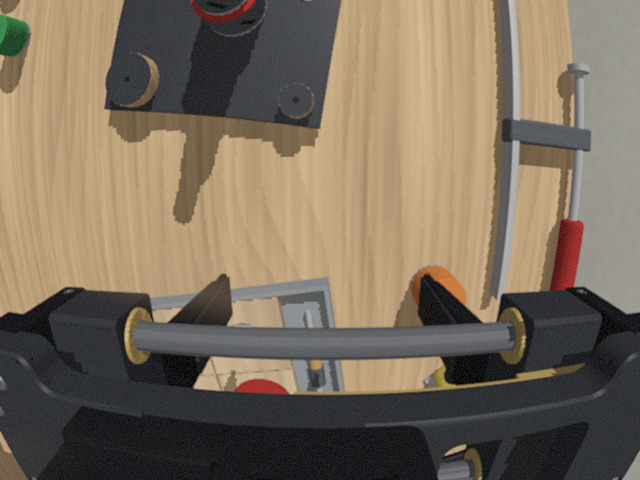

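The scene view shows:
- **Stack:** white on top at (401,215), blue (399,240), yellow (396,250), red (393,268).
- **Pockets:** yellow (173,318), blue (216,300), white (235,332), red (190,354).
- **Look-alikes:** the green saws at (381,172) and (344,187) and the orange one at (301,411) are not meant. The yellow thing at (248,460) is a tape or roll lying down.

The saws meant are the ones in the stack. I'll check with an enlarged crop.

```bash
cat >> h.py <<'E'
def ray(n,u,v,z):
    c=viewer.calibration(n);R,t=c["R"],c["t"];o=-R.T@t
    d=R.T@np.array([(u-c["cx"])/c["fx"],(v-c["cy"])/c["fy"],1]);return o+d*(z-o[2])/d[2]
def proj(n,X):
    c=viewer.calibration(n);p=c["R"]@np.asarray(X)+c["t"];return np.array([c["fx"]*p[0]/p[2]+c["cx"],c["fy"]*p[1]/p[2]+c["cy"]])
E
python3 - <<'E'
from h import *
A=cv2.imread("pics/scene0.png");B=cv2.imread("pics/side0.png")
a=cv2.resize(A[200:300,350:450],None,fx=4,fy=4,interpolation=cv2.INTER_CUBIC);b=cv2.resize(B[255:355,210:310],None,fx=4,fy=4,interpolation=cv2.INTER_CUBIC)
cv2.imwrite("pics/crop0.png",np.hstack([a,b]))
a=cv2.resize(A[270:400,130:290],None,fx=3,fy=3);cv2.imwrite("pics/crop1.png",a)
for n,I,pts in(("scene",A,dict(yel=(173,318),blu=(216,300),whi=(235,332),red=(190,354))),("side",B,dict(yel=(383,222),blu=(375,244),whi=(338,236),red=(349,214)))):
    for k,(u,v) in pts.items():
        m=np.zeros((482,642),np.uint8);J=cv2.GaussianBlur(I,(3,3),0)
        r=cv2.floodFill(J.copy(),m,(u,v),0,(28,)*3,(28,)*3,cv2.FLOODFILL_FIXED_RANGE|cv2.FLOODFILL_MASK_ONLY)
        ys,xs=np.nonzero(m[1:-1,1:-1]);
        P=np.array([ray(n,x,y,.018)[:2] for x,y in zip(xs,ys)]);
        (c,rad)=cv2.minEnclosingCircle((P*1000).astype(np.float32))
        print(n,k,len(P),P.mean(0).round(4),np.round(c,1),round(rad,1))
E
```

```text
scene yel 355 [ 0.4756 -0.2358] [ 479.8 -240. ] 30.4
scene blu 263 [ 0.4664 -0.1467] [ 466.6 -146.6] 21.8
scene whi 166 [ 0.5609 -0.1343] [ 560.9 -134. ] 16.2
scene red 794 [ 0.5744 -0.224 ] [ 574.3 -227.2] 35.9
side yel 152 [ 0.4752 -0.24  ] [ 480.4 -244.9] 29.2
side blu 144 [ 0.4663 -0.1502] [ 466.7 -151. ] 21.9
side whi 73 [ 0.5599 -0.1375] [ 560.6 -137.8] 15.5
side red 292 [ 0.5735 -0.2294] [ 573.7 -233.6] 36.2
```

View pics/crop0.png

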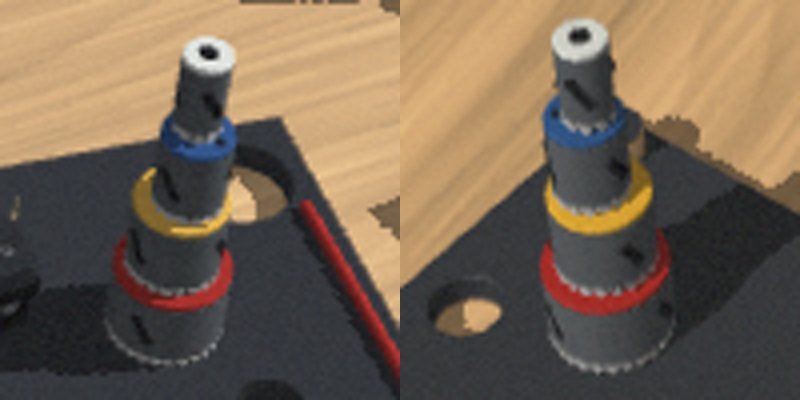

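View pics/crop1.png

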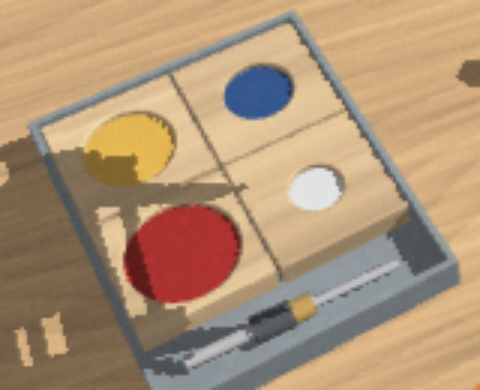

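```bash
cat > fit.py <<'E'
from h import *
from scipy.optimize import minimize
T=np.linspace(0,2*np.pi,60)
def circ(n,x,y,z,r): return np.array([proj(n,(x+r*np.cos(t),y+r*np.sin(t),z)) for t in T])
def fill(pts,u0,v0,w,h,S=4):
    m=np.zeros((h*S,w*S),np.uint8);q=cv2.convexHull(np.float32((pts-[u0,v0]+.5)*S*16)).astype(np.int32)
    cv2.fillConvexPoly(m,q,1,shift=4);return m
def colmask(I,c):
    H=cv2.cvtColor(I,cv2.COLOR_BGR2HSV).astype(int);h,s,v=H[...,0],H[...,1],H[...,2]
    return {"red":((h<8)|(h>172))&(s>150)&(v>60),"yel":(h>15)&(h<32)&(s>150)&(v>90),"blu":(h>100)&(h<125)&(s>120)&(v>60),"whi":(s<40)&(v>150)}[c]
SPEC=[("whi",.0125,.219),("blu",.019,.169),("yel",.0255,.119),("red",.032,.069)]
def stack(ims,guess,which=SPEC,zoff=0):
    """ims: {cam:bgr}; sequential fit. returns dict"""
    out={};above=None
    for k,r,z in which:
        z=z+zoff
        obs={}
        for n,I in ims.items():
            c=proj(n,(*guess,z)).astype(int);u0,v0=c-35
            m=colmask(I,k)[v0:v0+70,u0:u0+70].astype(np.uint8)
            if k=="whi":
                nl,L,st,ce=cv2.connectedComponentsWithStats(m);d=[np.hypot(*(ce[i]-35))-st[i,4]*.1 for i in range(1,nl)];m=(L==1+int(np.argmin(d))).astype(np.uint8);m=cv2.morphologyEx(m,cv2.MORPH_CLOSE,np.ones((5,5)))
            obs[n]=(m,u0,v0)
        def one(p,n):
            m,u0,v0=obs[n];f=fill(circ(n,p[0],p[1],z,r),u0,v0,70,70)
            if above is not None:
                (ax,ay),ar,az=above
                f=f*(1-fill(np.vstack([circ(n,ax,ay,az,ar),circ(n,ax,ay,z,ar)]),u0,v0,70,70))
            f=cv2.resize(f.astype(np.float32),(70,70),interpolation=cv2.INTER_AREA)
            return np.abs(f-m).sum()
        best={}
        for grp in [[n] for n in ims]+([list(ims)] if len(ims)>1 else []):
            cost=lambda p:sum(one(p/1000,n) for n in grp)
            x0=np.array(guess)*1000
            g=min(((cost(x0+[a,b]),a,b) for a in range(-12,13,2) for b in range(-12,13,2)))
            s=minimize(cost,x0+[g[1],g[2]],method="Nelder-Mead",options=dict(initial_simplex=x0+[g[1],g[2]]+np.array([[0,0],[2,0],[0,2]])))
            best["+".join(grp)]=(s.x.round(1).tolist(),round(s.fun,1))
            fin=s.x/1000
        print(k,best,[int(o[0].sum()) for o in obs.values()]);out[k]=fin;above=(fin,r,z)
    return out
E
python3 - <<'E'
from fit import *
for n in("scene","side"):
    c=viewer.calibration(n);o=-c["R"].T@c["t"];print(n,o)
A=cv2.imread("pics/scene0.png");B=cv2.imread("pics/side0.png")
w=[ray("scene",402,214.5,.219)[:2],ray("side",255,265,.219)[:2]];print(w)
stack({"scene":A,"side":B},np.mean(w,0))
m={"scene":dict(yel=(.4756,-.2358),blu=(.4664,-.1467),whi=(.5609,-.1343),red=(.5744,-.2240)),"side":dict(yel=(.4752,-.24),blu=(.4663,-.1502),whi=(.5599,-.1375),red=(.5735,-.2294))}
for n in m:
    c=viewer.calibration(n);o=-c["R"].T@c["t"]
    for k,p in m[n].items():
        print(n,k,(np.array(p)+ .0025*(o[:2]-p)/o[2]).round(4))
E
```

```text
scene [ 1.17658849 -0.22844976  0.89702383]
side [0.17746149 0.72706569 0.80753772]
[array([0.56690654, 0.21861652]), array([0.55852712, 0.22203607])]Traceback (most recent call last):
  File "<stdin>", line 6, in <module>
  File "fit.py", line 35, in stack
    g=min(((cost(x0+[a,b]),a,b) for a in range(-12,13,2) for b in range(-12,13,2)))
  File "fit.py", line 35, in <genexpr>
    g=min(((cost(x0+[a,b]),a,b) for a in range(-12,13,2) for b in range(-12,13,2)))
            ~~~~^^^^^^^^^^
  File "fit.py", line 33, in <lambda>
    cost=lambda p:sum(one(p/1000,n) for n in grp)
                  ~~~^^^^^^^^^^^^^^^^^^^^^^^^^^^^
  File "fit.py", line 33, in <genexpr>
    cost=lambda p:sum(one(p/1000,n) for n in grp)
                      ~~~^^^^^^^^^^
  File "fit.py", line 25, in one
    m,u0,v0=obs[n];f=fill(circ(n,p[0],p[1],z,r),u0,v0,70,70)
                          ~~~~^^^^^^^^^^^^^^^^^
  File "fit.py", line 4, in circ
    def circ(n,x,y,z,r): return np.array([proj(n,(x+r*np.cos(t),y+r*np.sin(t),z)) for t in T])
                                          ~~~~^^^^^^^^^^^^^^^^^^^^^^^^^^^^^^^^^^^
  File "h.py", line 7, in proj
    c=viewer.calibration(n);p=c["R"]@np.asarray(X)+c["t"];return np.array([c["fx"]*p[0]/p[2]+c["cx"],c["fy"]*p[1]/p[2]+c["cy"]])
ValueError: time passes only in moves, steps and waits
```

```bash
cat > h.py <<'E'
import numpy as np,cv2,functools
from station import readout,viewer,job
@functools.lru_cache(None)
def cal(n): return viewer.calibration(n)
def ray(n,u,v,z):
    c=cal(n);R,t=c["R"],c["t"];o=-R.T@t
    d=np.array([(u-c["cx"])/c["fx"],(v-c["cy"])/c["fy"],1])
    if n=="wrist":
        th=np.hypot(d[0],d[1]);d=np.array([d[0]*np.sin(th)/th,d[1]*np.sin(th)/th,np.cos(th)])
    d=R.T@d;return o+d*(z-o[2])/d[2]
def proj(n,X):
    c=cal(n);p=c["R"]@np.asarray(X)+c["t"]
    if n=="wrist":
        rr=np.hypot(p[0],p[1]);th=np.arctan2(rr,p[2]);return np.array([c["cx"]+c["fx"]*th*p[0]/rr,c["cy"]+c["fy"]*th*p[1]/rr])
    return np.array([c["fx"]*p[0]/p[2]+c["cx"],c["fy"]*p[1]/p[2]+c["cy"]])
E
cat > pk.py <<'E'
from fit import *
A=cv2.imread("pics/scene0.png");B=cv2.imread("pics/side0.png")
w=[ray("scene",402,214.5,.219)[:2],ray("side",255,265,.219)[:2]];print(w)
stack({"scene":A,"side":B},np.mean(w,0))
m={"scene":dict(yel=(.4756,-.2358),blu=(.4664,-.1467),whi=(.5609,-.1343),red=(.5744,-.2240)),"side":dict(yel=(.4752,-.24),blu=(.4663,-.1502),whi=(.5599,-.1375),red=(.5735,-.2294))}
for n in m:
    c=cal(n);o=-c["R"].T@c["t"]
    for k,p in m[n].items():
        print(n,k,(np.array(p)+ .0025*(o[:2]-p)/o[2]).round(4))
E
python3 pk.py; python3 -c "
from h import *;print(readout.get_state()['clock'])"
```

```text
[array([0.56690654, 0.21861652]), array([0.55852712, 0.22203607])]
whi {'scene': ([563.1, 220.6], np.float64(10.2)), 'side': ([560.6, 221.4], np.float64(9.5)), 'scene+side': ([561.8, 221.0], np.float64(33.6))} [88, 110]
blu {'scene': ([567.2, 218.8], np.float64(20.8)), 'side': ([563.2, 221.3], np.float64(39.2)), 'scene+side': ([564.3, 220.4], np.float64(84.8))} [99, 91]
yel {'scene': ([563.4, 218.2], np.float64(30.6)), 'side': ([560.2, 219.9], np.float64(39.9)), 'scene+side': ([560.9, 219.5], np.float64(92.8))} [97, 165]
red {'scene': ([563.7, 219.4], np.float64(39.7)), 'side': ([560.8, 220.3], np.float64(45.4)), 'scene+side': ([561.5, 220.0], np.float64(105.6))} [144, 180]
scene yel [ 0.4776 -0.2358]
scene blu [ 0.4684 -0.1469]
scene whi [ 0.5626 -0.1346]
scene red [ 0.5761 -0.224 ]
side yel [ 0.4743 -0.237 ]
side blu [ 0.4654 -0.1475]
side whi [ 0.5587 -0.1348]
side red [ 0.5723 -0.2264]
0.95
```

Call:
play_rows(
  increments=[-0.0175, -0.026, -0.0175, 0, 0, 0, -0.0175, -0.026, -0.0175, 0, 0, 0, -0.0175, -0.026, -0.0175, 0, 0, 0, -0.0175, -0.026, -0.0175, 0, 0, 0, -0.0175, -0.026, -0.0175, 0, 0, 0],
  hand=0.07,
)

```text
clock: 1.37
eef_pos: [0.5596, 0.1292, 0.2977]
eef_rot: [[1.0, -0.01, -0.012], [-0.01, -1.0, -0.001], [-0.012, 0.001, -1.0]]
force: [0.7, 0.2, -0.1]
gripper_width: 0.751
```

Call:
play_rows(
  increments=[0, 0, 0, 0, 0, 0],
)

```text
clock: 1.45
eef_pos: [0.559, 0.133, 0.3029]
eef_rot: [[1.0, -0.006, -0.005], [-0.006, -1.0, 0.002], [-0.005, -0.001, -1.0]]
force: [-0.3, 0.1, 1.0]
gripper_width: 0.739
```

Run:
```python
from h import *
s=readout.get_state();print(s["clock"],s["eef_pos"],s["eef_rot"].round(4),s["force"])
c=cal("wrist");print(-c["R"].T@c["t"])
im=viewer.snapshot("wrist");cv2.imwrite("pics/w1.png",im[:,:,::-1])
np.savez("w1.npz",R=c["R"],t=c["t"])
for x,y,z in[(.5616,.221,.219),(.565,.22,.169),(.562,.22,.119),(.562,.22,.069),(.467,-.147,.018)]:print(proj("wrist",(x,y,z)).round(1))
```

```text
1.45 [0.55900799 0.13302283 0.30292859] [[ 1.     -0.0057 -0.0055]
 [-0.0057 -1.      0.0015]
 [-0.0055 -0.0015 -1.    ]] [-0.2765774   0.12895209  0.96084791]
[0.55993064 0.20478645 0.47302287]
[329.4 124.7]
[333.3 129.8]
[329.2 132.5]
[329.  134.4]
[266.9 391.9]
```

View pics/w1.png

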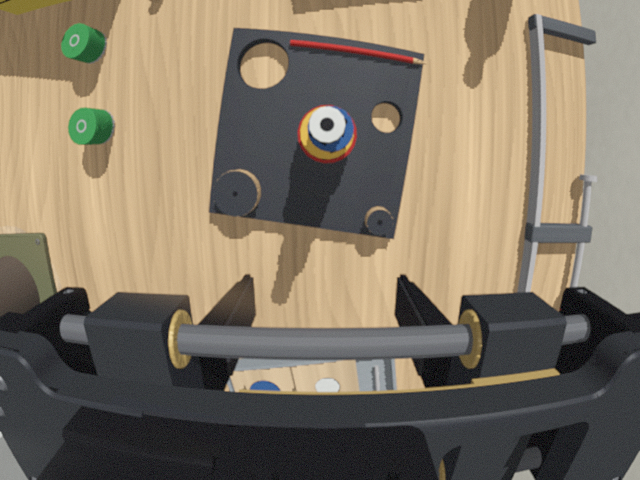

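Run:
```python
from fit import *
I=cv2.imread("pics/w1.png")
cv2.imwrite("pics/w1c.png",cv2.resize(I[90:180,280:380],None,fx=6,fy=6,interpolation=cv2.INTER_CUBIC))
stack({"wrist":I},np.array([.561,.220]))
```

```text
whi {'wrist': ([560.2, 219.7], np.float64(208.1))} [882]
blu {'wrist': ([563.0, 220.0], np.float64(224.1))} [419]
yel {'wrist': ([560.0, 218.5], np.float64(238.4))} [402]
red {'wrist': ([559.9, 218.9], np.float64(232.1))} [256]
```

View pics/w1c.png

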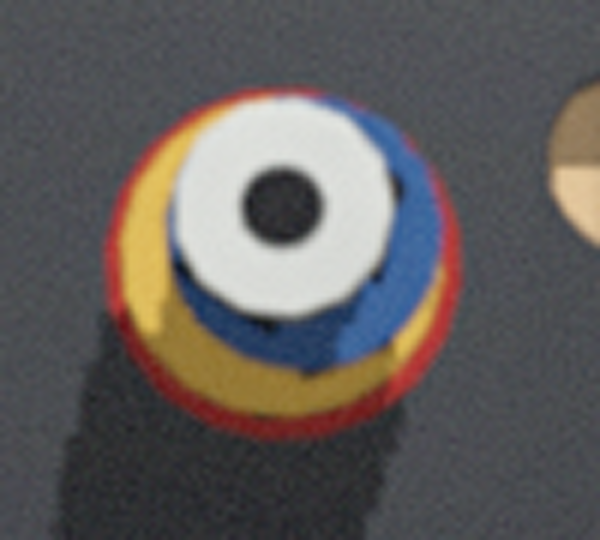

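Call:
play_rows(
  increments=[0.0005, -0.029, 0.014, 0, 0, 0, 0.0005, -0.029, 0.014, 0, 0, 0, 0, -0.029, 0.014, 0, 0, 0, 0, 0, 0.01, 0, 0, 0, 0, 0, 0, 0, 0, 0],
  hand=0.07,
)

```text
clock: 1.92
eef_pos: [0.5635, 0.2172, 0.2456]
eef_rot: [[1.0, -0.01, -0.004], [-0.01, -1.0, -0.004], [-0.004, 0.004, -1.0]]
force: [-0.5, -0.4, 0.0]
gripper_width: 0.735
```

Call:
play_rows(
  increments=[-0.0033, -0.0025, 0.01, 0.23, 0.23, -0.5, 0, 0, 0.0, 0, 0, 0],
)

```text
clock: 2.08
eef_pos: [0.5601, 0.2179, 0.2327]
eef_rot: [[1.0, -0.002, -0.002], [-0.002, -1.0, -0.001], [-0.002, 0.001, -1.0]]
force: [0.3, 0.3, -0.9]
gripper_width: 0.737
```

Call:
play_rows(
  increments=[0, -0.0015, 0.02, 0, 0, 0, 0, 0, 0.02, 0, 0, 0, 0, 0, 0.004, 0, 0, 0, 0, 0, 0, 0, 0, 0],
)

```text
clock: 2.42
eef_pos: [0.562, 0.2149, 0.1892]
eef_rot: [[1.0, -0.008, 0.001], [-0.008, -1.0, -0.002], [0.001, 0.002, -1.0]]
force: [0.2, -0.7, 0.1]
gripper_width: 0.735
```

```bash
cat > st.py <<'E'
from h import *
import sys
cam=sys.argv[1] if len(sys.argv)>1 else "side"
for i in range(2):
    s=readout.get_state();print(s["clock"],s["eef_pos"].round(4),s["eef_rot"][:,0].round(4),s["eef_rot"][:,2].round(4),s["force"].round(1),round(s["gripper_width"],3))
    if i==0: im=viewer.snapshot(cam);cv2.imwrite("pics/"+sys.argv[2]+".png",im[:,:,::-1])
E
python3 st.py wrist w2
```

```text
2.4167 [0.562  0.2149 0.1892] [ 1.     -0.0075  0.0015] [ 0.0015 -0.0016 -1.    ] [ 0.2 -0.7  0.1] 0.735
2.4667 [0.5621 0.2149 0.1895] [ 1.     -0.0074  0.0018] [ 0.0018 -0.0016 -1.    ] [-0.2  0.6  0.3] 0.735
```

View pics/w2.png

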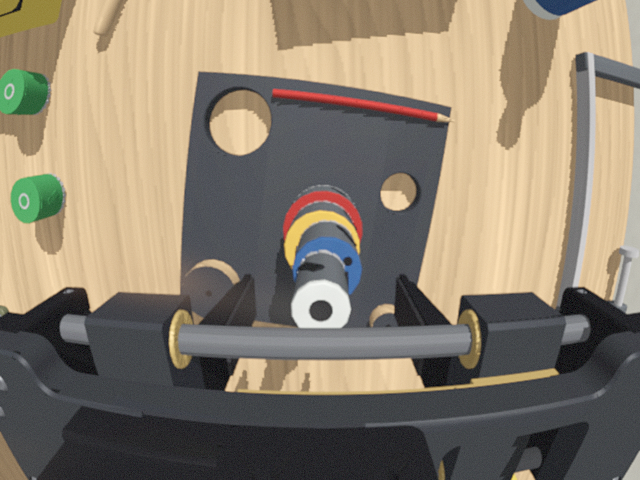

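Call:
play_rows(
  increments=[-0.002, -0.0045, 0.001, 0, 0, -0.43, 0, 0, 0, 0, 0, 0],
)

```text
clock: 2.63
eef_pos: [0.5612, 0.2189, 0.1907]
eef_rot: [[1.0, -0.001, 0.004], [-0.001, -1.0, -0.001], [0.004, 0.001, -1.0]]
force: [-0.2, -0.1, -0.0]
gripper_width: 0.737
```

Call:
play_rows(
  increments=[-0.001, -0.001, 0.002, 0, -0.2, 0, 0, 0, 0, 0, 0, 0],
)

```text
clock: 2.8
eef_pos: [0.5611, 0.2204, 0.191]
eef_rot: [[1.0, -0.001, 0.004], [-0.001, -1.0, 0.0], [0.004, -0.0, -1.0]]
force: [-0.1, 0.4, -0.6]
gripper_width: 0.736
```

Call:
play_rows(
  increments=[0, 0, 0, 0, 0, 0, 0, 0, 0, 0, 0, 0, 0, 0, 0, 0, 0, 0, 0, 0, 0, 0, 0, 0, 0, 0, 0, 0, 0, 0],
  hand=0.0,
)

```text
clock: 3.22
eef_pos: [0.5621, 0.2211, 0.1933]
eef_rot: [[1.0, -0.0, 0.008], [-0.0, -1.0, 0.001], [0.008, -0.001, -1.0]]
force: [-0.6, -0.3, -0.8]
gripper_width: 0.444
```

Call:
play_rows(
  increments=[-0.002, 0.001, 0.003, 0, -0.5, 0, 0, 0, 0.0005, 0, 0, 0, 0, 0, 0.0005, 0, 0, 0, 0, 0, 0.0, 0, 0, 0, 0, 0, 0, 0, 0, 0],
)

```text
clock: 3.63
eef_pos: [0.5603, 0.22, 0.1895]
eef_rot: [[1.0, -0.0, -0.001], [-0.0, -1.0, 0.002], [-0.001, -0.002, -1.0]]
force: [0.6, 0.7, 0.6]
gripper_width: 0.261
```

Call:
play_rows(
  increments=[0, 0, -0.015, 0, 0, 0, 0, 0, -0.025, 0, 0, 0, 0, 0.02, -0.02, 0, 0, 0, 0, 0.035, 0, 0, 0, 0, 0, 0.04, 0, 0, 0, 0],
)

```text
clock: 4.05
eef_pos: [0.5582, 0.1277, 0.2476]
eef_rot: [[1.0, 0.01, -0.008], [0.01, -1.0, 0.001], [-0.008, -0.001, -1.0]]
force: [0.7, -0.1, -1.5]
gripper_width: 0.258
```

Call:
play_rows(
  increments=[-0.004, 0.04, 0, 0, 0, 0, -0.004, 0.04, 0, 0, 0, 0, -0.004, 0.04, 0, 0, 0, 0, -0.004, 0.04, 0, 0, 0, 0, -0.004, 0.04, 0, 0, 0, 0],
)

```text
clock: 4.47
eef_pos: [0.5388, -0.0792, 0.2476]
eef_rot: [[1.0, 0.015, -0.006], [0.015, -1.0, 0.001], [-0.006, -0.001, -1.0]]
force: [0.0, -0.3, -0.8]
gripper_width: 0.257
```

Call:
play_rows(
  increments=[-0.004, 0.04, 0, 0, 0, 0, -0.004, 0.04, 0, 0, 0, 0, 0, 0.04, 0, 0, 0, 0, 0, 0.025, 0, 0, 0, 0, 0, 0.01, 0, 0, 0, 0],
)

```text
clock: 4.88
eef_pos: [0.5288, -0.2457, 0.2457]
eef_rot: [[1.0, 0.009, -0.008], [0.009, -1.0, 0.0], [-0.008, -0.0, -1.0]]
force: [0.5, 0.6, -0.2]
gripper_width: 0.254
```

```bash
python3 st.py wrist w3
```

```text
4.8833 [ 0.5288 -0.2457  0.2457] [ 0.9999  0.0088 -0.0082] [-0.0082  0.     -1.    ] [ 0.5  0.6 -0.2] 0.254
4.9333 [ 0.5287 -0.2462  0.2455] [ 0.9999  0.0082 -0.0086] [-8.6e-03 -6.0e-04 -1.0e+00] [-0.3 -1.6 -1.5] 0.259
```

View pics/w3.png

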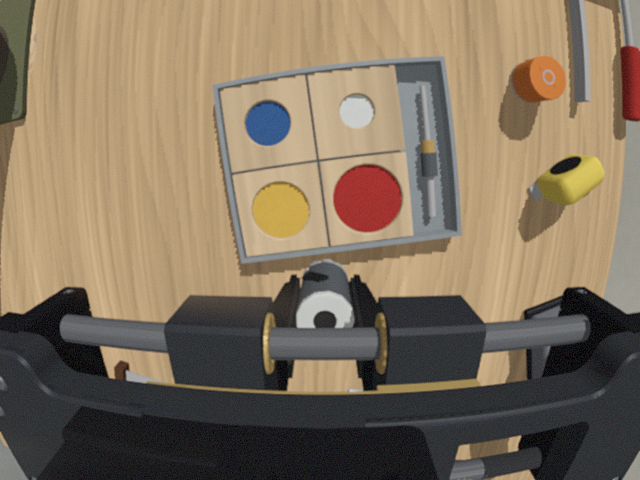

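Run:
```python
from h import *
from scipy.optimize import least_squares
I=cv2.imread("pics/w3.png");c=cal("wrist");o=-c["R"].T@c["t"];P={}
for k,(u,v) in dict(blu=(268,123),whi=(357,112),yel=(281,210),red=(367,200)).items():
    m=np.zeros((482,642),np.uint8);cv2.floodFill(cv2.GaussianBlur(I,(3,3),0),m,(u,v),0,(30,)*3,(30,)*3,cv2.FLOODFILL_FIXED_RANGE|cv2.FLOODFILL_MASK_ONLY)
    ys,xs=np.nonzero(cv2.morphologyEx(m[1:-1,1:-1],cv2.MORPH_OPEN,np.ones((3,3))))
    p=np.array([ray("wrist",x,y,.018)[:2] for x,y in zip(xs,ys)]).mean(0)
    p=p+.0025*(o[:2]-p)/o[2];P[k]=p;print(k,len(xs),p.round(4))
G=dict(blu=(-1,1),whi=(1,1),yel=(-1,-1),red=(1,-1))
def f(q): 
    a=q[2];R=np.array([[np.cos(a),-np.sin(a)],[np.sin(a),np.cos(a)]])
    return np.concatenate([q[:2]+R@(np.array(g)*.0475)-P[k] for k,g in G.items()])
s=least_squares(f,[.52,-.19,.1]);print(s.x,(s.fun*1000).round(1))
a=s.x[2];R=np.array([[np.cos(a),-np.sin(a)],[np.sin(a),np.cos(a)]])
for k,g in G.items(): print(k,(s.x[:2]+R@(np.array(g)*.0475)).round(4))
```

```text
blu 1407 [ 0.4646 -0.1479]
whi 813 [ 0.5577 -0.1358]
yel 2318 [ 0.4776 -0.2418]
red 3401 [ 0.5712 -0.2279]
[ 0.51777753 -0.18836081  0.13997483] [-0.5 -0.1  0.5  1.1 -0.2 -0.2  0.2 -0.9]
blu [ 0.4641 -0.148 ]
whi [ 0.5582 -0.1347]
yel [ 0.4774 -0.242 ]
red [ 0.5714 -0.2288]
```

Call:
play_rows(
  increments=[0.006, -0.022, 0.015, 0, 0.49, 0.48, 0.006, -0.022, 0.025, 0, 0, 0, 0.006, -0.022, 0.025, 0, 0, 0, 0.006, -0.022, 0.025, 0, 0, 0, 0.005, -0.018, 0.025, 0, 0, 0],
)

```text
clock: 5.35
eef_pos: [0.5627, -0.1406, 0.1341]
eef_rot: [[1.0, -0.009, 0.014], [-0.009, -1.0, -0.006], [0.014, 0.005, -1.0]]
force: [-0.3, 0.2, -0.8]
gripper_width: 0.255
```

Call:
play_rows(
  increments=[0, 0, 0, 0, 0, 0],
)

```text
clock: 5.43
eef_pos: [0.5594, -0.1354, 0.1276]
eef_rot: [[1.0, -0.006, 0.004], [-0.006, -1.0, -0.001], [0.004, 0.001, -1.0]]
force: [-0.7, 0.9, -2.2]
gripper_width: 0.263
```

Call:
play_rows(
  increments=[-0.001, 0, 0.025, 0, -0.2, -0.3, 0, 0, 0.025, 0, 0, 0, 0, 0, 0.015, 0, 0, 0, 0, 0, 0.005, 0, 0, 0, 0, 0, 0, 0, 0, 0],
)

```text
clock: 5.85
eef_pos: [0.5595, -0.1305, 0.0572]
eef_rot: [[1.0, 0.008, 0.001], [0.008, -1.0, -0.0], [0.001, 0.0, -1.0]]
force: [-0.1, 0.5, 0.2]
gripper_width: 0.257
```

Call:
play_rows(
  increments=[-0.0013, 0.0045, 0.006, 0, 0, 0.46, 0, 0, 0, 0, 0, 0],
)

```text
clock: 6.02
eef_pos: [0.5592, -0.1353, 0.0528]
eef_rot: [[1.0, 0.001, 0.003], [0.001, -1.0, -0.001], [0.003, 0.001, -1.0]]
force: [-0.0, 0.5, -1.1]
gripper_width: 0.256
```

Call:
play_rows(
  increments=[-0.001, 0, 0.01, 0, -0.15, 0, 0, 0, 0, 0, 0, 0],
)

```text
clock: 6.18
eef_pos: [0.5599, -0.1364, 0.0448]
eef_rot: [[1.0, -0.0, 0.005], [-0.0, -1.0, -0.003], [0.005, 0.003, -1.0]]
force: [0.1, -0.4, -1.4]
gripper_width: 0.259
```

```bash
python3 st.py side s4; python3 -c "
import cv2;I=cv2.imread('pics/s4.png');cv2.imwrite('pics/s4c.png',cv2.resize(I[150:280,270:430],None,fx=4,fy=4,interpolation=cv2.INTER_CUBIC))"
```

```text
6.1833 [ 0.5599 -0.1364  0.0448] [ 1.0e+00 -4.0e-04  4.6e-03] [ 0.0046 -0.0027 -1.    ] [ 0.1 -0.4 -1.4] 0.259
6.2333 [ 0.561  -0.1368  0.0462] [ 1.0e+00 -4.0e-04  7.1e-03] [ 0.0071 -0.0034 -1.    ] [ 0.3 -0.1 -0.8] 0.255
```

View pics/s4c.png

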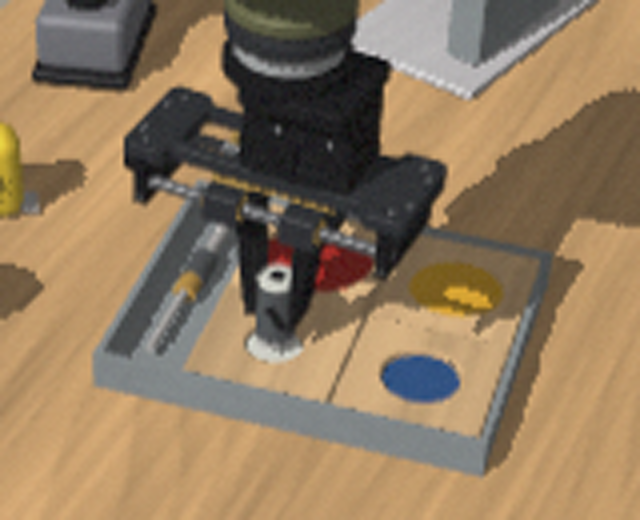

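Call:
play_rows(
  increments=[-0.002, -0.001, 0.006, 0.2, -0.3, 0, 0, 0, 0.002, 0, 0, 0, 0, 0, 0.001, 0, 0, 0],
)

```text
clock: 6.48
eef_pos: [0.5605, -0.1365, 0.0385]
eef_rot: [[1.0, -0.001, 0.005], [-0.001, -1.0, -0.001], [0.005, 0.001, -1.0]]
force: [0.4, -0.1, 12.1]
gripper_width: 0.258
```

Call:
play_rows(
  increments=[-0.0015, -0.001, -0.0005, 0, -0.25, 0, 0, 0, 0, 0, 0, 0],
)

```text
clock: 6.65
eef_pos: [0.5591, -0.1355, 0.0391]
eef_rot: [[1.0, -0.001, 0.001], [-0.001, -1.0, -0.001], [0.001, 0.001, -1.0]]
force: [0.5, -0.5, -1.3]
gripper_width: 0.254
```

Call:
play_rows(
  increments=[0, 0, 0, 0, 0, 0, 0, 0, 0, 0, 0, 0, 0, 0, 0, 0, 0, 0, 0, 0, 0, 0, 0, 0],
  hand=0.055,
)

```text
clock: 6.98
eef_pos: [0.5593, -0.1354, 0.0396]
eef_rot: [[1.0, -0.001, 0.001], [-0.001, -1.0, -0.001], [0.001, 0.001, -1.0]]
force: [-0.7, -0.1, 1.0]
gripper_width: 0.48
```

Call:
play_rows(
  increments=[0, 0, -0.02, 0, 0, 0, 0, 0, -0.038, 0, 0, 0, 0, 0, -0.038, 0, 0, 0, 0, -0.015, -0.035, 0, 0, 0, 0, -0.035, -0.02, 0, 0, 0],
  hand=0.075,
)

```text
clock: 7.4
eef_pos: [0.5543, -0.0868, 0.1879]
eef_rot: [[1.0, -0.007, -0.015], [-0.007, -1.0, 0.003], [-0.015, -0.003, -1.0]]
force: [0.9, -0.4, 0.8]
gripper_width: 0.777
```

Call:
play_rows(
  increments=[0, -0.04, -0.01, 0, 0, 0, 0, -0.04, 0, 0, 0, 0, 0, -0.04, 0, 0, 0, 0, 0, -0.04, 0, 0, 0, 0, 0, -0.04, 0, 0, 0, 0],
)

```text
clock: 7.82
eef_pos: [0.561, 0.1178, 0.2113]
eef_rot: [[1.0, -0.015, 0.006], [-0.015, -1.0, 0.001], [0.006, -0.001, -1.0]]
force: [0.4, 0.2, -0.4]
gripper_width: 0.79
```

Call:
play_rows(
  increments=[0, -0.035, 0, 0, -0.3, -0.8, 0.001, -0.035, 0, 0, 0, 0, 0, -0.02, 0, 0, 0, 0, 0, -0.005, 0, 0, 0, 0, 0, 0, 0, 0, 0, 0],
)

```text
clock: 8.23
eef_pos: [0.5607, 0.2254, 0.2129]
eef_rot: [[1.0, 0.009, 0.003], [0.009, -1.0, 0.004], [0.003, -0.003, -1.0]]
force: [0.1, -0.1, 0.4]
gripper_width: 0.789
```

```bash
python3 st.py scene s5
python3 - <<'E'
from fit import *
I=cv2.imread("pics/s5.png")
a=cv2.resize(I[200:300,350:450],None,fx=4,fy=4,interpolation=cv2.INTER_CUBIC);b=cv2.resize(I[275:375,150:250],None,fx=4,fy=4,interpolation=cv2.INTER_CUBIC);cv2.imwrite("pics/s5c.png",np.hstack([a,b]))
E
```

```text
8.2333 [0.5607 0.2254 0.2129] [1.     0.0091 0.003 ] [ 0.003   0.0035 -1.    ] [ 0.1 -0.1  0.4] 0.789
8.2833 [0.5607 0.2248 0.2129] [1.     0.0083 0.0029] [ 0.0028  0.0036 -1.    ] [-0.2  0.3  0.3] 0.785
```

View pics/s5c.png

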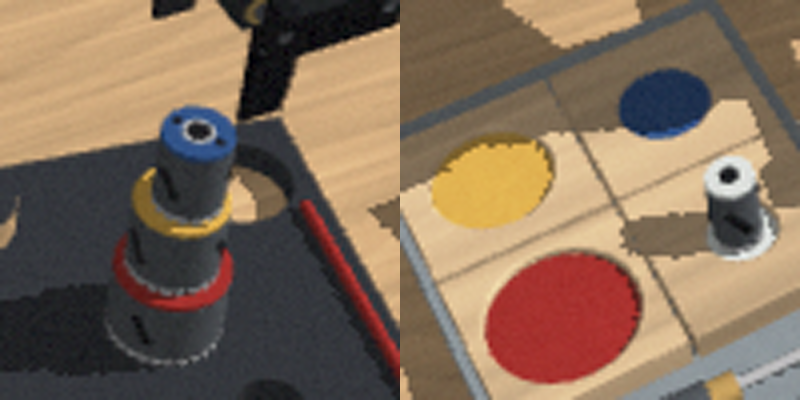

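Call:
play_rows(
  increments=[0.0023, 0.0045, 0, -0.2, -0.15, 0.5, 0, 0, 0, 0, 0, 0],
)

```text
clock: 8.45
eef_pos: [0.5633, 0.218, 0.2127]
eef_rot: [[1.0, -0.003, -0.0], [-0.003, -1.0, -0.001], [-0.0, 0.001, -1.0]]
force: [-0.3, 0.3, 0.6]
gripper_width: 0.789
```

Call:
play_rows(
  increments=[0.0, 0.0, 0.02, 0, 0, 0, 0, 0, 0.025, 0, 0, 0, 0, 0, 0.012, 0, 0, 0, 0, 0, 0, 0, 0, 0],
)

```text
clock: 8.78
eef_pos: [0.5662, 0.212, 0.1565]
eef_rot: [[1.0, -0.011, 0.005], [-0.011, -1.0, -0.001], [0.005, 0.001, -1.0]]
force: [0.0, 0.2, 0.5]
gripper_width: 0.785
```

Call:
play_rows(
  increments=[-0.003, -0.007, 0.012, 0, -0.25, -0.6, 0, 0, 0.004, 0, 0, 0, 0, 0, 0, 0, 0, 0],
)

```text
clock: 9.03
eef_pos: [0.5639, 0.2177, 0.1402]
eef_rot: [[1.0, -0.003, 0.0], [-0.003, -1.0, -0.001], [0.0, 0.001, -1.0]]
force: [0.2, -0.0, -0.1]
gripper_width: 0.788
```

Call:
play_rows(
  increments=[-0.001, -0.0023, 0.001, 0, 0, -0.2, 0, 0, 0, 0, 0, 0],
)

```text
clock: 9.2
eef_pos: [0.5633, 0.2203, 0.1398]
eef_rot: [[1.0, 0.001, 0.001], [0.001, -1.0, -0.001], [0.001, 0.001, -1.0]]
force: [-1.0, 0.0, -0.2]
gripper_width: 0.786
```

Call:
play_rows(
  increments=[0, 0, 0, 0, 0, 0, 0, 0, 0, 0, 0, 0, 0, 0, 0, 0, 0, 0, 0, 0, 0, 0, 0, 0],
  hand=0.0,
)

```text
clock: 9.53
eef_pos: [0.5645, 0.2213, 0.1424]
eef_rot: [[1.0, 0.002, 0.005], [0.002, -1.0, 0.0], [0.005, -0.0, -1.0]]
force: [-0.0, -0.4, -1.0]
gripper_width: 0.567
```

Call:
play_rows(
  increments=[-0.0015, 0.001, 0.003, 0, -0.3, -0.1, 0, 0, 0.0005, 0, 0, 0, 0, 0, 0.0005, 0, 0, 0, 0, 0, 0, 0, 0, 0, 0, 0, 0, 0, 0, 0],
)

```text
clock: 9.95
eef_pos: [0.5634, 0.2204, 0.1396]
eef_rot: [[1.0, 0.004, 0.001], [0.004, -1.0, 0.001], [0.001, -0.001, -1.0]]
force: [-0.3, -0.6, 0.2]
gripper_width: 0.397
```

Call:
play_rows(
  increments=[0, 0, -0.015, 0, 0, 0, 0, 0, -0.025, 0, 0, 0, -0.005, 0.02, -0.015, 0, 0, 0, -0.01, 0.037, 0, 0, 0, 0, -0.01, 0.037, 0, 0, 0, 0],
)

```text
clock: 10.37
eef_pos: [0.5375, 0.1283, 0.1929]
eef_rot: [[1.0, 0.012, -0.004], [0.012, -1.0, 0.0], [-0.004, -0.0, -1.0]]
force: [0.0, -0.1, -0.7]
gripper_width: 0.392
```

Call:
play_rows(
  increments=[-0.01, 0.038, 0, 0, 0, 0, -0.01, 0.038, 0, 0, 0, 0, -0.01, 0.038, 0, 0, 0, 0, -0.01, 0.038, 0, 0, 0, 0, -0.01, 0.038, 0, 0, 0, 0],
)

```text
clock: 10.78
eef_pos: [0.4865, -0.0689, 0.1924]
eef_rot: [[1.0, 0.018, -0.002], [0.018, -1.0, -0.0], [-0.002, 0.0, -1.0]]
force: [1.7, -1.0, -1.8]
gripper_width: 0.396
```

Remaining: dx −0.022, dy −0.079.

Call:
play_rows(
  increments=[-0.008, 0.03, 0.01, 0, 0, 0.8, -0.008, 0.026, 0.02, 0, 0, 0, -0.004, 0.012, 0.02, 0, 0, 0, 0, 0.002, 0.01, 0, 0, 0, 0, 0, 0, 0, 0, 0],
)

```text
clock: 11.2
eef_pos: [0.4637, -0.1494, 0.1311]
eef_rot: [[1.0, -0.007, 0.001], [-0.007, -1.0, -0.004], [0.001, 0.004, -1.0]]
force: [-0.2, 0.1, -0.9]
gripper_width: 0.396
```

Call:
play_rows(
  increments=[0, 0, 0.02, 0.2, 0, -0.4, 0, 0, 0.025, 0, 0, 0, 0, 0, 0.02, 0, 0, 0, 0, 0, 0.008, 0, 0, 0, 0, 0, 0, 0, 0, 0],
)

```text
clock: 11.62
eef_pos: [0.4677, -0.1464, 0.0589]
eef_rot: [[1.0, 0.004, 0.006], [0.004, -1.0, -0.0], [0.006, 0.0, -1.0]]
force: [-0.3, 1.0, -1.0]
gripper_width: 0.398
```

Call:
play_rows(
  increments=[-0.0036, 0.0016, 0.008, 0, -0.35, 0.2, 0, 0, 0.002, 0, 0, 0, 0, 0, 0, 0, 0, 0],
)

```text
clock: 11.87
eef_pos: [0.4662, -0.1471, 0.0508]
eef_rot: [[1.0, 0.003, 0.002], [0.003, -1.0, -0.001], [0.002, 0.001, -1.0]]
force: [0.0, 0.1, -1.3]
gripper_width: 0.399
```

Call:
play_rows(
  increments=[-0.002, 0.001, 0.01, 0, -0.15, 0.15, 0, 0, 0.003, 0, 0, 0, 0, 0, 0.002, 0, 0, 0],
)

```text
clock: 12.12
eef_pos: [0.4666, -0.1492, 0.0384]
eef_rot: [[1.0, 0.0, 0.005], [0.0, -1.0, -0.004], [0.005, 0.004, -1.0]]
force: [-6.7, 2.9, 22.4]
gripper_width: 0.398
```

Call:
play_rows(
  increments=[-0.002, -0.001, -0.001, 0.2, -0.25, 0, 0, 0, 0, 0, 0, 0],
)

```text
clock: 12.28
eef_pos: [0.4653, -0.1487, 0.0402]
eef_rot: [[1.0, -0.0, 0.002], [-0.0, -1.0, -0.001], [0.002, 0.001, -1.0]]
force: [-0.8, -0.3, -1.5]
gripper_width: 0.4
```

Call:
play_rows(
  increments=[0, 0, 0, 0, 0, 0, 0, 0, 0, 0, 0, 0, 0, 0, 0, 0, 0, 0, 0, 0, 0, 0, 0, 0],
  hand=0.065,
)

```text
clock: 12.62
eef_pos: [0.4659, -0.1492, 0.0408]
eef_rot: [[1.0, -0.001, 0.003], [-0.001, -1.0, -0.002], [0.003, 0.002, -1.0]]
force: [-0.6, -0.1, -0.4]
gripper_width: 0.622
```

Call:
play_rows(
  increments=[0, 0, -0.02, 0, 0, 0, 0, 0, -0.035, 0, 0, 0, 0, 0, -0.035, 0, 0, 0, 0.005, -0.02, -0.02, 0, 0, 0, 0.0095, -0.036, 0, 0, 0, 0],
  hand=0.088,
)

```text
clock: 13.03
eef_pos: [0.4775, -0.0946, 0.1525]
eef_rot: [[1.0, -0.008, -0.003], [-0.008, -1.0, 0.001], [-0.003, -0.0, -1.0]]
force: [0.5, -0.0, 0.6]
gripper_width: 0.913
```

Call:
play_rows(
  increments=[0.0095, -0.039, 0, 0, 0, 0, 0.0095, -0.039, 0, 0, 0, 0, 0.0095, -0.039, 0, 0, 0, 0, 0.0095, -0.039, 0, 0, 0, 0, 0.0095, -0.039, 0, 0, 0, 0],
)

```text
clock: 13.45
eef_pos: [0.5308, 0.1055, 0.1582]
eef_rot: [[1.0, -0.015, 0.009], [-0.015, -1.0, -0.001], [0.009, 0.001, -1.0]]
force: [0.2, -0.1, -0.3]
gripper_width: 0.926
```

Call:
play_rows(
  increments=[0.009, -0.036, 0, 0, -0.4, -0.8, 0.009, -0.036, 0, 0, 0, 0, 0.007, -0.025, 0, 0, 0, 0, 0.002, -0.005, 0, 0, 0, 0, 0, 0, 0, 0, 0, 0],
)

```text
clock: 13.87
eef_pos: [0.5593, 0.2204, 0.1583]
eef_rot: [[1.0, 0.009, 0.003], [0.009, -1.0, 0.0], [0.003, -0.0, -1.0]]
force: [-1.1, 0.3, -0.1]
gripper_width: 0.924
```

```bash
python3 st.py scene s6
python3 - <<'E'
from fit import *
I=cv2.imread("pics/s6.png")
a=cv2.resize(I[200:300,350:450],None,fx=4,fy=4,interpolation=cv2.INTER_CUBIC);b=cv2.resize(I[275:375,150:250],None,fx=4,fy=4,interpolation=cv2.INTER_CUBIC);cv2.imwrite("pics/s6c.png",np.hstack([a,b]))
stack({"scene":I},np.array([.563,.219]),SPEC[2:])
E
```

```text
13.8667 [0.5593 0.2204 0.1583] [1.     0.0087 0.0031] [ 3.1e-03  4.0e-04 -1.0e+00] [-1.1  0.3 -0.1] 0.924
13.9167 [0.5591 0.2197 0.1582] [1.     0.0078 0.0029] [ 2.9e-03  5.0e-04 -1.0e+00] [-0.3 -1.1 -0.5] 0.928
yel {'scene': ([563.2, 217.9], np.float64(88.7))} [280]
red {'scene': ([564.2, 219.1], np.float64(56.6))} [143]
```

View pics/s6c.png

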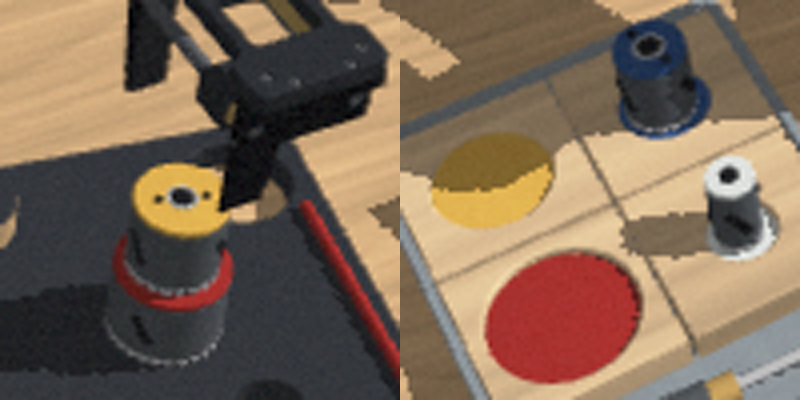

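Call:
play_rows(
  increments=[0.001, 0.001, 0.01, 0, -0.17, 0.45, 0, 0, 0.02, 0, 0, 0, 0, 0, 0.02, 0, 0, 0, 0, 0, 0.006, 0, 0, 0, 0, 0, 0, 0, 0, 0],
)

```text
clock: 14.33
eef_pos: [0.5602, 0.2117, 0.0995]
eef_rot: [[1.0, -0.009, 0.001], [-0.009, -1.0, -0.001], [0.001, 0.001, -1.0]]
force: [0.8, -0.0, 0.0]
gripper_width: 0.929
```

Call:
play_rows(
  increments=[0, -0.007, 0.008, 0, 0, -0.5, 0, 0, 0.002, 0, 0, 0, 0, 0, 0, 0, 0, 0],
)

```text
clock: 14.58
eef_pos: [0.5604, 0.2167, 0.0891]
eef_rot: [[1.0, -0.003, 0.001], [-0.003, -1.0, -0.001], [0.001, 0.001, -1.0]]
force: [0.6, -0.4, 0.0]
gripper_width: 0.929
```

Call:
play_rows(
  increments=[-0.0005, -0.0015, 0.0005, 0, 0, -0.15, 0, 0, 0, 0, 0, 0],
  hand=0.0,
)

```text
clock: 14.75
eef_pos: [0.5605, 0.2184, 0.0896]
eef_rot: [[1.0, -0.0, 0.002], [-0.0, -1.0, -0.001], [0.002, 0.001, -1.0]]
force: [-0.1, 1.5, -0.8]
gripper_width: 0.838
```

Call:
play_rows(
  increments=[0, 0, 0.0005, 0, 0, 0, 0, 0, 0.0005, 0, 0, 0, 0, 0, 0.0005, 0, 0, 0, 0, 0, 0, 0, 0, 0],
)

```text
clock: 15.08
eef_pos: [0.5618, 0.2192, 0.0902]
eef_rot: [[1.0, 0.0, 0.006], [0.0, -1.0, -0.0], [0.006, 0.0, -1.0]]
force: [-1.9, -0.5, 1.5]
gripper_width: 0.565
```

Call:
play_rows(
  increments=[-0.0015, 0.0005, 0.001, 0, -0.35, 0, 0, 0, 0, 0, 0, 0, 0, 0, 0, 0, 0, 0],
)

```text
clock: 15.33
eef_pos: [0.5613, 0.2191, 0.0902]
eef_rot: [[1.0, 0.001, 0.002], [0.001, -1.0, 0.001], [0.002, -0.001, -1.0]]
force: [0.0, 0.2, 0.1]
gripper_width: 0.531
```

Call:
play_rows(
  increments=[0, 0, -0.015, 0, 0, 0, 0, 0, -0.03, 0, 0, 0, 0, 0.01, -0.03, 0, 0, 0, -0.007, 0.038, -0.01, 0, 0, 0, -0.007, 0.038, 0, 0, 0, 0],
)

```text
clock: 15.75
eef_pos: [0.543, 0.1347, 0.1719]
eef_rot: [[1.0, 0.009, -0.012], [0.009, -1.0, -0.002], [-0.012, 0.002, -1.0]]
force: [-0.3, -0.2, -2.8]
gripper_width: 0.533
```

Call:
play_rows(
  increments=[-0.007, 0.039, 0, 0, 0, 0, -0.007, 0.039, 0, 0, 0, 0, -0.007, 0.039, 0, 0, 0, 0, -0.007, 0.039, 0, 0, 0, 0, -0.007, 0.039, 0, 0, 0, 0],
)

```text
clock: 16.17
eef_pos: [0.5057, -0.067, 0.1716]
eef_rot: [[1.0, 0.015, -0.014], [0.015, -1.0, -0.001], [-0.014, 0.001, -1.0]]
force: [1.2, -0.1, -2.0]
gripper_width: 0.53
```

Remaining: dx −0.028, dy −0.175.

Call:
play_rows(
  increments=[-0.006, 0.039, 0, 0, 0.7, 0.8, -0.006, 0.039, 0, 0, 0, 0, -0.007, 0.039, 0, 0, 0, 0, -0.005, 0.03, 0, 0, 0, 0, -0.003, 0.012, 0.01, 0, 0, 0],
)

```text
clock: 16.58
eef_pos: [0.4732, -0.2373, 0.1603]
eef_rot: [[1.0, -0.004, -0.004], [-0.004, -1.0, -0.003], [-0.004, 0.003, -1.0]]
force: [1.3, -0.0, -1.3]
gripper_width: 0.534
```

Call:
play_rows(
  increments=[0, 0, 0.01, 0, 0, 0, 0, 0, 0, 0, 0, 0],
)

```text
clock: 16.75
eef_pos: [0.4699, -0.2396, 0.1465]
eef_rot: [[1.0, -0.011, -0.009], [-0.011, -1.0, 0.0], [-0.009, -0.0, -1.0]]
force: [0.4, 0.2, -2.6]
gripper_width: 0.534
```

Call:
play_rows(
  increments=[0.0065, 0.0025, 0.02, 0, 0.5, -0.6, 0, 0, 0.025, 0, 0, 0, 0, 0, 0.02, 0, 0, 0, 0, 0, 0.01, 0, 0, 0, 0, 0, 0, 0, 0, 0],
)

```text
clock: 17.17
eef_pos: [0.4767, -0.2374, 0.068]
eef_rot: [[1.0, 0.004, -0.002], [0.004, -1.0, 0.003], [-0.002, -0.003, -1.0]]
force: [-0.3, 0.5, -2.4]
gripper_width: 0.532
```

Call:
play_rows(
  increments=[0.001, 0.0045, 0.014, -0.15, 0.1, 0.2, 0, 0, 0.003, 0, 0, 0, 0, 0, 0, 0, 0, 0],
)

```text
clock: 17.42
eef_pos: [0.4788, -0.2395, 0.0517]
eef_rot: [[1.0, 0.004, -0.0], [0.004, -1.0, 0.001], [-0.0, -0.001, -1.0]]
force: [-0.0, 0.5, -1.2]
gripper_width: 0.528
```

Call:
play_rows(
  increments=[-0.0015, 0.0025, 0.008, 0, 0, 0.2, 0, 0, 0.003, 0, 0, 0, 0, 0, 0.002, 0, 0, 0],
)

```text
clock: 17.67
eef_pos: [0.4794, -0.2424, 0.0414]
eef_rot: [[1.0, 0.002, 0.004], [0.002, -1.0, -0.001], [0.004, 0.001, -1.0]]
force: [0.6, -0.5, -2.4]
gripper_width: 0.533
```

Call:
play_rows(
  increments=[-0.002, 0.0, 0.003, 0, -0.25, 0.1, 0, 0, 0.001, 0, 0, 0],
)

```text
clock: 17.83
eef_pos: [0.4781, -0.2428, 0.039]
eef_rot: [[1.0, -0.0, 0.001], [-0.0, -1.0, -0.002], [0.001, 0.002, -1.0]]
force: [-4.6, 3.5, 7.1]
gripper_width: 0.533
```

On the floor (z and 7 N agree). Releasing.

Call:
play_rows(
  increments=[0, 0, 0, 0, 0, 0, 0, 0, 0, 0, 0, 0, 0, 0, 0, 0, 0, 0, 0, 0, 0, 0, 0, 0],
  hand=0.08,
)

```text
clock: 18.17
eef_pos: [0.4796, -0.2441, 0.0411]
eef_rot: [[1.0, -0.001, 0.005], [-0.001, -1.0, -0.004], [0.005, 0.004, -1.0]]
force: [-0.5, 0.5, 0.1]
gripper_width: 0.757
```

Call:
play_rows(
  increments=[0, 0, -0.02, 0, 0, 0, 0, 0, -0.035, 0, 0, 0, 0, 0, -0.035, 0, 0, 0, 0.005, -0.02, -0.02, 0, 0, 0, 0.007, -0.036, 0, 0, 0, 0],
  hand=0.095,
)

```text
clock: 18.58
eef_pos: [0.4896, -0.19, 0.1536]
eef_rot: [[1.0, -0.008, 0.001], [-0.008, -1.0, -0.003], [0.001, 0.003, -1.0]]
force: [2.0, 0.6, 0.0]
gripper_width: 0.996
```

Call:
play_rows(
  increments=[0.007, -0.039, 0, 0, 0, 0, 0.007, -0.039, 0, 0, 0, 0, 0.007, -0.039, 0, 0, 0, 0, 0.007, -0.039, 0, 0, 0, 0, 0.007, -0.039, 0, 0, 0, 0],
)

```text
clock: 19.0
eef_pos: [0.5305, 0.0092, 0.1592]
eef_rot: [[1.0, -0.016, 0.014], [-0.016, -1.0, -0.007], [0.014, 0.007, -1.0]]
force: [0.4, 0.2, 0.0]
gripper_width: 0.998
```

Call:
play_rows(
  increments=[0.005, -0.039, 0, 0.4, -0.7, -0.9, 0.005, -0.039, 0, 0, 0, 0, 0.005, -0.039, 0, 0, 0, 0, 0.005, -0.039, 0, 0, 0, 0, 0.005, -0.03, 0, 0, 0, 0],
)

```text
clock: 19.42
eef_pos: [0.5568, 0.2063, 0.1608]
eef_rot: [[1.0, 0.002, 0.007], [0.002, -1.0, 0.001], [0.007, -0.001, -1.0]]
force: [-0.7, -0.9, 0.1]
gripper_width: 0.996
```

Call:
play_rows(
  increments=[0.002, -0.006, 0, 0, 0, 0, 0, 0, 0, 0, 0, 0, 0, 0, 0, 0, 0, 0],
)

```text
clock: 19.67
eef_pos: [0.5588, 0.2185, 0.1608]
eef_rot: [[1.0, 0.01, 0.007], [0.01, -1.0, 0.002], [0.007, -0.002, -1.0]]
force: [-0.9, -0.1, -0.8]
gripper_width: 0.999
```

```bash
python3 st.py scene s7
python3 - <<'E'
from fit import *
I=cv2.imread("pics/s7.png")
a=cv2.resize(I[200:300,350:450],None,fx=4,fy=4,interpolation=cv2.INTER_CUBIC);b=cv2.resize(I[275:375,150:250],None,fx=4,fy=4,interpolation=cv2.INTER_CUBIC);cv2.imwrite("pics/s7c.png",np.hstack([a,b]))
stack({"scene":I},np.array([.563,.219]),SPEC[3:])
E
```

```text
19.6667 [0.5588 0.2185 0.1608] [0.9999 0.0101 0.0074] [ 0.0073  0.0017 -1.    ] [-0.9 -0.1 -0.8] 0.999
19.7167 [0.5588 0.218  0.1608] [0.9999 0.0091 0.0073] [ 0.0073  0.0018 -1.    ] [-0.2  0.   0.3] 0.999
red {'scene': ([563.5, 219.1], np.float64(82.5))} [489]
```

View pics/s7c.png

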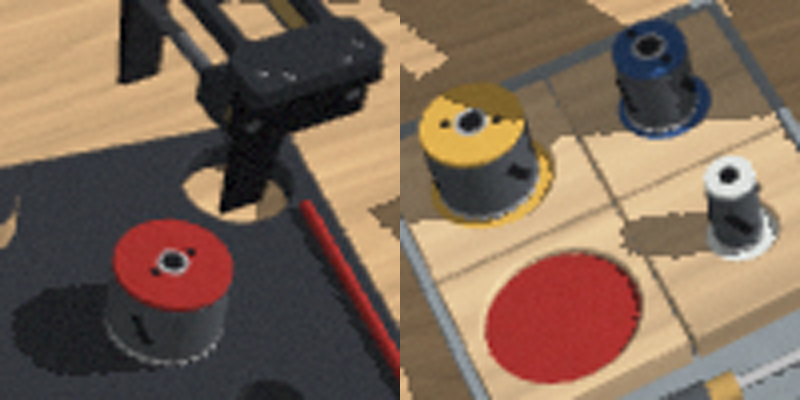

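Call:
play_rows(
  increments=[0.001, 0.0, 0.01, -0.1, -0.42, 0.5, 0, 0, 0.025, 0, 0, 0, 0, 0, 0.025, 0, 0, 0, 0, 0, 0.01, 0, 0, 0, 0, 0, 0, 0, 0, 0],
)

```text
clock: 20.13
eef_pos: [0.5618, 0.2109, 0.0887]
eef_rot: [[1.0, -0.011, 0.003], [-0.011, -1.0, -0.001], [0.003, 0.001, -1.0]]
force: [0.4, 0.1, 0.2]
gripper_width: 1.0
```

Call:
play_rows(
  increments=[-0.002, -0.009, 0.01, 0, -0.2, -0.6, 0, 0, 0.015, 0, 0, 0, 0, 0, 0.008, 0, 0, 0, 0, 0, 0, 0, 0, 0],
)

```text
clock: 20.47
eef_pos: [0.561, 0.219, 0.0553]
eef_rot: [[1.0, -0.003, 0.0], [-0.003, -1.0, 0.0], [0.0, -0.0, -1.0]]
force: [-0.8, -0.4, -0.2]
gripper_width: 1.0
```

Call:
play_rows(
  increments=[-0.001, 0, 0.01, 0, 0, -0.1, 0, 0, 0.004, 0, 0, 0, 0, 0, 0, 0, 0, 0],
)

```text
clock: 20.72
eef_pos: [0.5611, 0.2197, 0.0419]
eef_rot: [[1.0, -0.001, 0.003], [-0.001, -1.0, 0.001], [0.003, -0.001, -1.0]]
force: [0.5, 1.0, 0.5]
gripper_width: 1.001
```

Call:
play_rows(
  increments=[-0.0012, 0.0005, 0.002, 0, -0.2, 0, 0, 0, 0, 0, 0, 0],
  hand=0.0,
)

```text
clock: 20.88
eef_pos: [0.5602, 0.2194, 0.0403]
eef_rot: [[1.0, -0.001, -0.0], [-0.001, -1.0, 0.001], [-0.0, -0.001, -1.0]]
force: [0.5, 0.7, 0.8]
gripper_width: 0.912
```

Call:
play_rows(
  increments=[0, 0, 0, 0, 0, 0, 0, 0, 0.0005, 0, 0, 0, 0, 0, 0, 0, 0, 0, 0, 0, 0, 0, 0, 0],
)

```text
clock: 21.22
eef_pos: [0.561, 0.2197, 0.0411]
eef_rot: [[1.0, -0.001, 0.002], [-0.001, -1.0, 0.002], [0.002, -0.002, -1.0]]
force: [0.3, -0.6, -0.8]
gripper_width: 0.671
```

Call:
play_rows(
  increments=[0, 0, 0, 0, 0, 0, 0, 0, -0.02, 0, 0, 0, 0, 0, -0.035, 0, 0, 0, 0, 0.005, -0.035, 0, 0, 0, 0.001, 0.03, -0.035, 0, 0, 0],
)

```text
clock: 21.63
eef_pos: [0.5532, 0.187, 0.1536]
eef_rot: [[1.0, 0.003, -0.023], [0.003, -1.0, -0.003], [-0.023, 0.003, -1.0]]
force: [1.8, -0.4, -2.4]
gripper_width: 0.667
```

Call:
play_rows(
  increments=[0.002, 0.038, -0.005, 0, 0.3, 0, 0.002, 0.038, 0, 0, 0, 0, 0.002, 0.038, 0, 0, 0, 0, 0.002, 0.038, 0, 0, 0, 0, 0.002, 0.038, 0, 0, 0, 0],
)

```text
clock: 22.05
eef_pos: [0.5686, -0.0055, 0.1697]
eef_rot: [[1.0, 0.013, -0.0], [0.013, -1.0, -0.0], [-0.0, 0.0, -1.0]]
force: [0.9, 0.4, -3.0]
gripper_width: 0.665
```

Remaining: dx +0.003, dy −0.223.

Call:
play_rows(
  increments=[0, 0.039, 0, 0, 0, 0.7, 0, 0.039, 0, 0, 0, 0, 0, 0.039, 0, 0, 0, 0, 0, 0.039, 0, 0, 0, 0, 0, 0.03, 0, 0, 0, 0],
)

```text
clock: 22.47
eef_pos: [0.5659, -0.2013, 0.1676]
eef_rot: [[1.0, -0.001, -0.002], [-0.001, -1.0, 0.0], [-0.002, -0.0, -1.0]]
force: [0.8, 0.1, -2.5]
gripper_width: 0.668
```

Call:
play_rows(
  increments=[0, 0.018, 0, 0, 0, 0, 0, 0.004, 0.005, 0, 0, 0, 0, 0, 0.005, 0, 0, 0],
)

```text
clock: 22.72
eef_pos: [0.5643, -0.2312, 0.1564]
eef_rot: [[1.0, -0.009, -0.003], [-0.009, -1.0, -0.002], [-0.003, 0.002, -1.0]]
force: [-0.2, 0.6, -3.2]
gripper_width: 0.667
```

Call:
play_rows(
  increments=[0.005, -0.001, 0.02, 0.1, 0.15, -0.5, 0, 0, 0.03, 0, 0, 0, 0, 0, 0.025, 0, 0, 0, 0, 0, 0.01, 0, 0, 0, 0, 0, 0, 0, 0, 0],
)

```text
clock: 23.13
eef_pos: [0.5685, -0.2248, 0.0655]
eef_rot: [[1.0, 0.002, -0.002], [0.002, -1.0, 0.004], [-0.002, -0.004, -1.0]]
force: [-0.6, -0.1, -2.8]
gripper_width: 0.67
```

Call:
play_rows(
  increments=[0.002, 0.004, 0.01, -0.2, 0.1, 0.1, 0, 0, 0.003, 0, 0, 0, 0, 0, 0, 0, 0, 0],
)

```text
clock: 23.38
eef_pos: [0.5713, -0.2269, 0.0521]
eef_rot: [[1.0, 0.003, -0.0], [0.003, -1.0, 0.0], [-0.0, -0.0, -1.0]]
force: [-0.4, -0.8, -1.6]
gripper_width: 0.667
```

Call:
play_rows(
  increments=[-0.0005, 0.002, 0.008, 0, 0, 0.15, 0, 0, 0.002, 0, 0, 0, 0, 0, 0.001, 0, 0, 0],
)

```text
clock: 23.63
eef_pos: [0.5731, -0.2299, 0.0435]
eef_rot: [[1.0, 0.001, 0.005], [0.001, -1.0, -0.002], [0.005, 0.002, -1.0]]
force: [-0.4, -0.2, -1.9]
gripper_width: 0.668
```

Call:
play_rows(
  increments=[-0.002, -0.001, 0.003, 0.1, -0.25, 0.1, 0, 0, 0.0015, 0, 0, 0],
)

```text
clock: 23.8
eef_pos: [0.5715, -0.2295, 0.0401]
eef_rot: [[1.0, -0.002, 0.001], [-0.002, -1.0, -0.001], [0.001, 0.001, -1.0]]
force: [-4.1, 2.1, 5.0]
gripper_width: 0.668
```

Call:
play_rows(
  increments=[0, 0, 0, 0, 0, 0, 0, 0, 0, 0, 0, 0, 0, 0, 0, 0, 0, 0],
  hand=0.083,
)

```text
clock: 24.05
eef_pos: [0.5729, -0.2303, 0.042]
eef_rot: [[1.0, -0.002, 0.005], [-0.002, -1.0, -0.003], [0.005, 0.003, -1.0]]
force: [1.1, 0.2, 0.4]
gripper_width: 0.826
```

Call:
play_rows(
  increments=[0, 0, 0, 0, 0, 0, 0, 0, -0.015, 0, 0, 0, 0, 0, -0.03, 0, 0, 0, 0, 0, -0.035, 0, 0, 0, 0, 0, -0.035, 0, 0, 0],
)

```text
clock: 24.47
eef_pos: [0.5673, -0.2276, 0.1511]
eef_rot: [[1.0, -0.002, -0.01], [-0.002, -1.0, 0.005], [-0.01, -0.005, -1.0]]
force: [0.5, 0.3, 0.5]
gripper_width: 0.869
```

Call:
play_rows(
  increments=[0, 0.02, -0.03, 0, 0, 0, 0, 0.03, -0.03, 0, 0, 0, 0, 0.03, 0, 0, 0, 0, 0, 0.01, 0, 0, 0, 0, 0, 0, 0, 0, 0, 0],
)

```text
clock: 24.88
eef_pos: [0.5728, -0.3217, 0.2279]
eef_rot: [[1.0, 0.001, 0.009], [0.001, -1.0, -0.007], [0.009, 0.007, -1.0]]
force: [-0.5, 0.5, -0.2]
gripper_width: 0.869
```

```bash
python3 st.py wrist w8
python3 - <<'E'
from h import *
for n in("scene","side"):
    im=viewer.snapshot(n);cv2.imwrite(f"pics/{n}8.png",im[:,:,::-1])
a=cv2.imread("pics/scene8.png")[270:400,130:290];b=cv2.imread("pics/side8.png")[150:280,270:430]
cv2.imwrite("pics/c8.png",np.hstack([cv2.resize(a,None,fx=2.5,fy=2.5),cv2.resize(b,None,fx=2.5,fy=2.5)]))
E
```

```text
24.8833 [ 0.5728 -0.3217  0.2279] [1.     0.0013 0.0089] [ 0.0089 -0.0066 -0.9999] [-0.5  0.5 -0.2] 0.869
24.9333 [ 0.5726 -0.3208  0.2272] [1.     0.0017 0.0078] [ 0.0078 -0.0057 -1.    ] [ 0.5  0.2 -0.4] 0.871
```

View pics/w8.png

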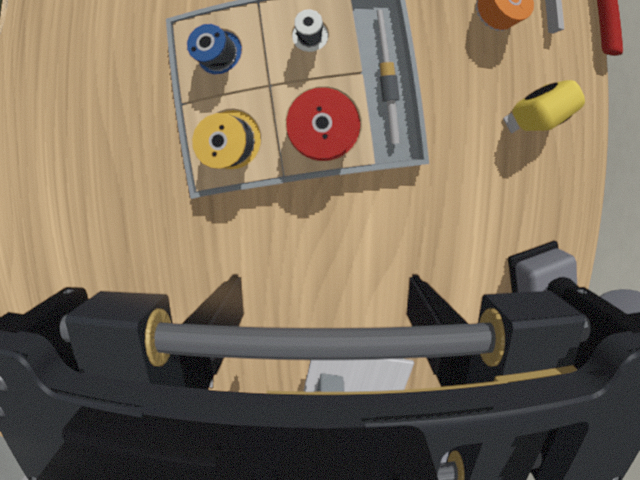

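View pics/c8.png

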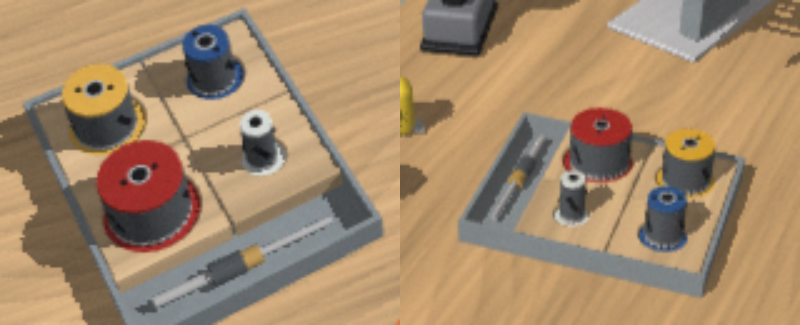

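Run:
```python
from h import *
P=dict(blu=(.4641,-.148),whi=(.5582,-.1347),yel=(.4774,-.242),red=(.5714,-.2288))
W=dict(red=(322,122),yel=(217.5,140.5),blu=(205,42),whi=(309.5,28))
S=dict(red=(130+140/2.5,270+174/2.5),yel=(130+94/2.5,270+89/2.5),blu=(130+205/2.5,270+41/2.5),whi=(130+257/2.5,270+118/2.5))
D=dict(red=(270+202/2.5,150+125/2.5),yel=(270+291/2.5,150+146/2.5),blu=(270+267/2.5,150+198/2.5),whi=(270+173/2.5,150+180/2.5))
for n,Q in(("wrist",W),("scene",S),("side",D)):
    for k,q in Q.items(): print(n,k,((ray(n,*q,.068)[:2]-P[k])*1000).round(1))
```

```text
wrist red [-2.1  4.5]
wrist yel [-1.2  3.7]
wrist blu [-0.6  2.6]
wrist whi [-0.1 -3.2]
scene red [3.4 1.8]
scene yel [4.9 0.6]
scene blu [4.8 0.2]
scene whi [1.4 3.1]
side red [-2.1 -0.7]
side yel [-3.6  3.7]
side blu [-0.  -0.8]
side whi [-1.6  2.5]
```

Call:
play_rows(
  increments=[0, 0, 0, 0, 0, 0, 0, 0, 0, 0, 0, 0, 0, 0, 0, 0, 0, 0],
)

```text
clock: 25.28
eef_pos: [0.571, -0.3144, 0.2212]
eef_rot: [[1.0, 0.007, -0.0], [0.007, -1.0, 0.001], [-0.0, -0.001, -1.0]]
force: [-0.1, -1.2, 0.5]
gripper_width: 0.876
```

```bash
python3 -c "
from h import *
job.close_job()"
```

```text
the job is handed in; nothing more can be done
```

I took the stack apart from the top (white, blue, yellow, red) and set each saw teeth down in the pocket of its own colour. I handed the job in at about 25 s, with the gripper open and clear of the tray.

- **Seating:** the last wrist, scene and side pictures show all four saws upright in their pockets, with the coloured floor showing round them. For white, blue and yellow/red, the tool height at first contact matched teeth on the floor. Contact forces were 5 to 22 N, the highest on the blue saw. I let go of white, blue and red at or slightly above that height, blue by up to about 2 mm.
- **Centring:** the tool's own readings at release put every saw within about 3 mm of its pocket's centre. The cameras' rough measurements, taken from the saw backs, disagree by up to about 5 mm. That includes the scene camera's x, which reads about 3 mm high. All of these are inside the 8 mm limit.
- **Not measured:** I judged tilt and rest from the pictures only, and put no number on either.

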